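# Lay the standing cord spool down in the pay-off tray

### The arm

A 6-joint arm with a two-finger parallel gripper is mounted at the origin on the work surface. World frame = base frame: x ahead of the robot, y to its left, z up, the work surface at z = 0. Lengths are in m, angles in rad, forces in N, time in s.
With the tool pointing down it reaches from about 0.375 to 0.975 m from the base axis. Payload 3.8 kg.
Tool frame: the origin (TCP) lies at the very end of the fingers, on their centre line; the grasp point (between the pads) lies 19 mm behind it; z points along the fingers, y is the direction in which the jaws open and shut (so a half turn about z gives the same grasp; the last joint's range is limited). The gripper opens to 85 mm and grips with 20 to 120 N. Pads are 22 mm wide; open, the fingers measure 114 mm over their backs; the gripper's body (76 mm by 85 mm) begins 54 mm behind the grasp point. The pads swing forward as they close: fully open they stand 13 mm farther back than shut.
Start: joints at [-1.161, 0.264, 1.604, -0, 1.274, -0.037], TCP at [0.292, -0.609, 0.231] pointing down, gripper open.
Joint ranges: [-2.63, 2.63], [-0.94, 2.18], [0.31, 2.57], [-1.31, 4.45], [0, 2.66], [-2.55, 2.55]. Speed limits (rad/s): [2.57, 2.57, 3.14, 3.14, 3.14, 3.14].

### API

Orientations are given as a rotation vector (axis times angle).
In Python, from workcell import status, read_camera, camera_info, order gives the robot as it stands.
- The arm moves only by the tool move_arm, never from a script. Its argument "deltas" is a list of rows, each a list of 3 entries, a list of its own where there are three numbers: the turn, a rotation vector about the world's x, y, z as a fraction of full scale, then the shift along the world's x, y, z as a fraction of full scale, then the closure, from -1 (fully open) to 1 (shut), so that 0 is half open. A call has 1 to 20 rows; each row is the pose to reach, as a shift and turn from the pose commanded when the call began; what a row does not reach only later rows make up. Full scale, the value 1, is 0.1 m for a shift and pi/2 rad for a turn. A row lasts 1/8 s, in which the tool goes at most 62.5 mm and 10.7 degrees, less where a joint would pass 70% of its speed; a pose out of reach is approached as far as the arm can. A call with a number of a shift or a turn outside -1 to 1 is refused whole. A call with a gripper value outside its range is refused whole. The fingers move at their own pace and stop on an object; "grip_force" is the grip in N (left out, the last holds). Time passes only in rows, so rows that repeat a pose let the fingers close. It gives the time, the measured TCP pose, the force and the opening at its end, in the units of the state.
- status.read_state(): the state, without advancing time (a new reading comes with each control period).
- read_camera(name): name is "side" or "top" or "wrist"; returns (picture, depth): 480x640x3 uint8, red, green, blue; 480x640 float32, m along the optical axis (not along the pixel's ray), 0 where there is no reading.
- camera_info(name): a dict with "K" (3x3 intrinsics, pixels), "R" (3x3) and "t" (3): a world point X has camera coordinates R X + t. Camera axes: x right, y down, z forward; pixel columns grow to the right and rows downward; lengths in m; the calibration is good to about 2 mm. A picture is of the moment at which its call begins: read the wrist's pose just before it. camera_info takes no time and is no camera call; for the wrist camera it gives the pose at the moment of the call.
- order.finish_job(): hands the job in, once; it reports no verdict.
The state is a dict: "time": time; "q": joint angles; "joint_vel": joint speeds; "joint_torque": joint torques, N m; "tool_pos": TCP position; "tcp_rot": TCP orientation; "wrist_force": force on the tool from outside, world axes, zero at the start; "torque": the same for the moment, N m; "width": opening from 0.0 (shut) to 1.0 (fully open).
Only numpy, scipy, OpenCV 4.12 (cv2) and the standard library are available. Lean on these libraries where they do the work, as an engineer would, in place of code of your own. Each camera call takes 0.05 s, during which the arm holds its last target. There are 200 camera calls.

### The job

In the wooden two-lane tray on the shop counter, tip the tall black cord spool (pale green flanges) over its lane's steel stop bar onto its side, using only the fingertips or the outside of the fingers: do not pinch, lift or carry it. Keep it under control all the way down so that it lands gently, and leave it lying still along its lane with its foot end close behind the stop bar and its open end pointing down the lane. Leave the cream spool standing and do not disturb anything else.

Things in the scene. Friction and masses are not known exactly. Their poses are not given: they have to be found in the camera images.
- tray: Fixed plywood tray, 340 (x) x 284 (y) mm, board 8 mm thick. Origin: centre of its underside, on the counter. Two lanes run along x, centre lines at y = +67.5 and -67.5 mm, bounded by three wooden rails (14 mm wide, tops 22 mm above the counter) at y = -135, 0, +135 mm. Its +x points down the lanes: the way the spool is to fall.
- stop (a point): On the line of the two steel stop bars, midway between the lanes, at board height (x = -50 mm in the tray's frame). Each half-round bar runs along the tray's y, 12 mm wide, 6 mm above the board. A spool starts on its -x side, lower flange 1 to 7 mm from it. The bar keeps the foot from skidding forward. The spool finally lies flat on its flanges, bar under the winding, lower flange behind it.
- black_spool: Loose spool wound hard with black cord, pale green flanges, 180 mm tall, 0.25 to 0.5 kg, centre of mass about 75 mm above its foot. Origin: centre of its foot; z along its axis towards the open end. Flanges 92 mm in diameter, 6 mm thick; winding 74 mm in diameter. Tilted more than about 0.55 rad it falls by itself.
- black_spool_mid (a point): Centre of the black spool, 90 mm from its foot on the axis. 98 mm above the counter standing, 54 mm lying.
- black_spool_top (a point): Centre of the mouth of the black spool's bore, on the axis, 180 mm from its foot. The bore is 54 mm in diameter, 150 mm deep, and takes shut fingers: from inside, a fingertip can push the front wall to tip the spool, then hold back the rear rim while it comes down. The finger may stay upright, 40 mm deep at first.
- cream_spool: The same spool in cream with black flanges, loose, standing in the other lane; to be left standing. Origin: centre of its foot.
- flask: Bystander: aluminium bottle with a white cap, 68 mm in diameter, 170 mm tall, loose. Origin: centre of its foot.
- cone: Bystander: cream yarn cone, 76 mm in diameter at the foot, 140 mm tall, loose. Origin: centre of its foot.
- jar: Bystander: glass jar with a brass-coloured lid, 60 mm in diameter, 80 mm tall, loose. Origin: centre of its foot.
- carton: Bystander: dark brown carton 130 x 200 x 50 mm, loose. Origin: centre of its underside.
- reel: Bystander: small red thread reel, 48 mm in diameter, 40 mm tall, loose. Origin: centre of its foot.

How it is judged:
At the end, for the whole second after the job is handed in: The black spool lies at rest flat in its lane, axis within 0.15 rad of the lane, open end down the lane, its foot behind the line of the stop bar by at most 45 mm. The cream spool stands; it and the other loose things are within 20 mm of where they were (angle between the z axis of black_spool and the x axis of tray, either way round below 0.15 rad and angle between black_spool's own z axis and vertical above 1.45 rad and x of black_spool_top in the frame of tray above 0.07 m and x of black_spool in the frame of tray between -0.095 and -0.045 m and y of black_spool_mid in the frame of tray between -0.09 and 0.09 m and height (world z) of black_spool_mid below 0.062 m and linear speed of black_spool below 0.02 m/s and angular speed of black_spool below 0.2 rad/s and angle between cream_spool's own z axis and vertical below 0.1 rad and distance of each of cream_spool, flask, cone, jar, carton, reel from where it was at the start of the episode below 0.02 m); the robot touches nothing.
It fails at once if the black spool is let fall or thrown over (it turns faster than 4 rad/s) (angular speed of black_spool above 4 rad/s).
It fails at once if the black spool is lifted or carried (more than about 20 mm higher than tipping over the bar takes it) (height (world z) of black_spool_mid above 0.135 m or height (world z) of black_spool above 0.085 m).
It fails at once if the cream spool is tipped or shoved more than 20 mm (angle between cream_spool's own z axis and vertical above 0.25 rad or distance of cream_spool from where it was at the start of the episode above 0.02 m).
It fails at once if a bystander is moved more than 20 mm (distance of any of flask, cone, jar, carton, reel from where it was at the start of the episode above 0.02 m).
It also fails if it takes over 64 s, if anything falls off the work surface, if the arm or the gripper's body presses on something with over 40 N, if the wrist force passes 120 N, or if a joint passes its speed limit or range.

## Working session

There is one attempt and no reset: what is moved stays moved. The work goes in short steps, Python scripts to look and compute and a tool call to move; the robot and the scene stay as the last step left them, time stands still between calls to the robot, and variables do not carry over. Pictures are saved under pics/ and viewed, about 8 in all and at most 12, crops included, and the job is handed in when it is done.

Besides the shell and the picture viewer there is one more tool, called after "Call:" by a JSON object that holds its "op" and its "data", one argument or row to a line. move_arm: Moves the arm, as the interface text tells. Its arguments: {"type":"object","properties":{"deltas":{"type":"array","items":{"type":"array"}},"grip_force":{"type":"number"}},"required":["deltas"]}

```bash
mkdir -p pics; ls; cat > h.py <<'E'
import numpy as np,cv2
from workcell import status,read_camera,camera_info,order
def save(n,im): cv2.imwrite('pics/'+n,im[:,:,::-1])
def pts(name,d):
    c=camera_info(name);K,R,t=map(np.array,(c['K'],c['R'],c['t']))
    v,u=np.mgrid[:480,:640]
    P=np.stack([(u-K[0,2])/K[0,0]*d,(v-K[1,2])/K[1,1]*d,d],-1)
    return (P-t)@R
E
python3 - <<'E'
from h import *
s=status.read_state();print({k:np.round(v,3) for k,v in s.items()})
for n in('top','side'):
    im,d=read_camera(n);save(n+'1.png',im);np.savez(n+'1.npz',im=im,P=pts(n,d),d=d)
    c=camera_info(n);print(n,-np.array(c['R']).T@np.array(c['t']),np.round(c['R'],2).tolist())
E
```

```text
pics
{'time': np.float64(0.0), 'q': array([-1.161,  0.265,  1.605,  0.   ,  1.274, -0.037]), 'joint_vel': array([-0.001, -0.001, -0.002, -0.   ,  0.002, -0.001]), 'joint_torque': array([ 2.0000e-03, -5.1511e+01, -3.6731e+01,  0.0000e+00,  1.3000e-02,
       -0.0000e+00]), 'tool_pos': array([ 0.291, -0.608,  0.23 ]), 'tcp_rot': array([-3.061e+00, -6.960e-01,  1.000e-03]), 'wrist_force': array([-0.191, -0.267,  0.039]), 'torque': array([-0.039,  0.043,  0.031]), 'width': np.float64(1.0)}
top [ 0.44483719 -0.03346403  1.36323037] [[0.01, -1.0, 0.01], [-0.99, -0.01, -0.1], [0.1, -0.01, -0.99]]
side [0.04078172 0.70551671 1.1029059 ] [[-0.83, -0.55, 0.01], [-0.41, 0.6, -0.69], [0.38, -0.58, -0.72]]
```

View pics/top1.png

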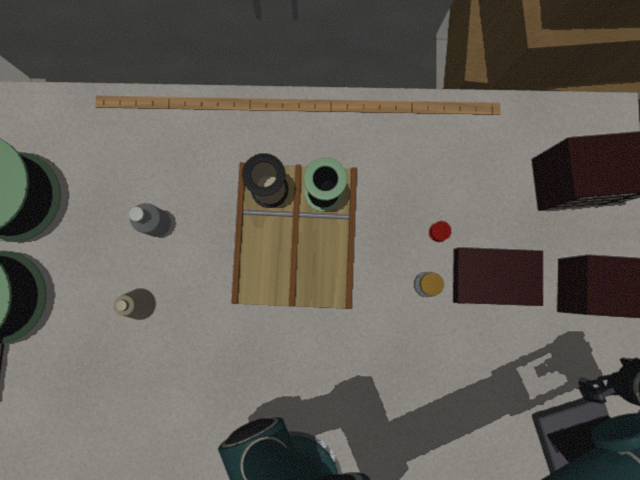

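View pics/side1.png

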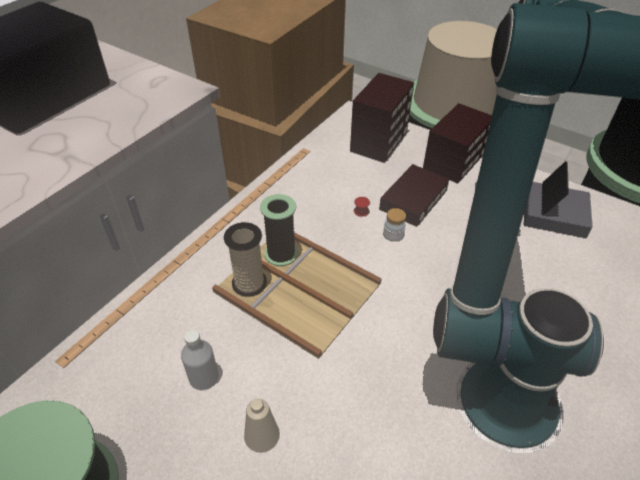

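The top view shows the tray at cols 235–355, rows 163–308. The black spool's mouth is near (326,179), the cream spool's near (265,175), and the bar lies along row ~214. The lanes run down the picture, towards the robot. Next I measure them.

```bash
python3 - <<'E'
from h import *
from scipy.optimize import least_squares
for n in('top','side'):
    z=np.load(n+'1.npz');im,P,d=z['im'],z['P'],z['d']
    hsv=cv2.cvtColor(im,cv2.COLOR_RGB2HSV)
    X=P[...,0];Y=P[...,1];Z=P[...,2]
    box=(X>.45)&(X<.95)&(abs(Y)<.3)&(d>0)
    g=box&(hsv[...,0]>45)&(hsv[...,0]<85)&(hsv[...,1]>40)&(hsv[...,2]>90)
    top=g&(Z>.175)&(Z<.2)
    p=P[top]
    def fit(p,zc):
        h=cv2.convexHull(p[:,:2].astype(np.float32))[:,0]
        return np.r_[cv2.minEnclosingCircle(h)]
    c,r=cv2.minEnclosingCircle(p[:,:2].astype(np.float32));print(n,'black top',np.round(c,4),round(r,4),'z',np.median(p[:,2]),len(p), p[:,:2].mean(0))
    t2=box&(Z>.178)&(Z<.2)&~g&(np.hypot(X-c[0],Y-c[1])>.07)
    p=P[t2]
    c2,r2=cv2.minEnclosingCircle(p[:,:2].astype(np.float32));print(n,'cream top',np.round(c2,4),round(r2,4),len(p))
    # rails: brown reddish
    m=box&(Z>.014)&(Z<.03)&(hsv[...,0]<16)&(hsv[...,1]>110)
    cnt,lab,st,_=cv2.connectedComponentsWithStats(m.astype(np.uint8))
    for i in range(1,cnt):
        if st[i,4]>80:
            q=P[lab==i]; rect=cv2.minAreaRect(q[:,:2].astype(np.float32));b=cv2.boxPoints(rect)
            print(n,'rail',st[i,4],np.round(rect[0],4),np.round(rect[1],4),round(rect[2],2),round(float(np.median(q[:,2])),4))
    # bar: greyish inside tray
    b=box&(Z>.004)&(Z<.024)&(hsv[...,1]<45)&(X>.6)&(X<.8)&(abs(Y+0.02)<.16)
    cnt,lab,st,_=cv2.connectedComponentsWithStats(b.astype(np.uint8))
    for i in range(1,cnt):
        if st[i,4]>40: q=P[lab==i];rect=cv2.minAreaRect(q[:,:2].astype(np.float32));print(n,'bar?',st[i],np.round(rect[0],4),np.round(rect[1],4),round(rect[2],2),np.median(q[:,2]))
E
```

```text
top black top [ 0.6814 -0.0615] 0.0457 z 0.18757192903472103 910 [ 0.68063664 -0.06177806]
top cream top [0.6889 0.0674] 0.0465 987
top rail 593 [0.5997 0.1389] [0.0135 0.298 ] 88.27 0.0219
top rail 368 [0.6521 0.0024] [0.0132 0.1864] 88.14 0.022
top rail 580 [ 0.5963 -0.1298] [0.0121 0.2893] 88.1 0.0214
top rail 218 [0.5024 0.0074] [0.0128 0.1048] 87.93 0.0213
top bar? [252 193  22  15  66] [0.6564 0.0874] [0.0591 0.0142] 58.32 0.014671631610331467
top bar? [243 210  50   7 225] [0.6298 0.0718] [0.1184 0.0114] 88.39 0.012844663017356296
top bar? [299 213  50   6 224] [ 0.6253 -0.0632] [0.1182 0.0117] 88.56 0.012594021265421085
side black top [ 0.6782 -0.0628] 0.0468 z 0.18744664646484518 441 [ 0.67836792 -0.06067881]
side cream top [0.6868 0.0656] 0.0483 633
side rail 333 [0.5738 0.0045] [0.0165 0.246 ] 88.15 0.0213
side rail 85 [0.689 0.135] [0.0108 0.1054] 89.43 0.0214
side rail 191 [0.5481 0.1387] [0.0116 0.1707] 88.88 0.0213
side bar? [285 247  28  27 128] [ 0.6241 -0.0686] [0.1179 0.0124] 87.35 0.01255074242681812
side bar? [252 277  30  31 162] [0.6295 0.0653] [0.1163 0.0165] 88.94 0.011966415647899934
side bar? [233 280  28  16  83] [0.6819 0.0916] [0.082  0.0363] 14.6 0.013172838595657313
```

Black spool axis is at about (0.680, -0.062), with its top at z 0.1875, which matches the 188 mm expected. The bar under it is at (0.6253, -0.0632). The lane direction in the world is (-0.999, 0.033). Plan: shut the fingers with tool x along the lane (yaw -27.5°), then go in over the bore.

Call:
{"op": "move_arm", "data": {
  "deltas": [
    [[0,0,-0.1],[0.3,0.4,0.3],1],
    [[0,0,-0.2],[0.6,0.8,0.5],1],
    [[0,0,-0.305],[0.7,0.95,0.6],1],
    [[0,0,-0.305],[0.7,0.95,0.6],1]
  ]
}}

```text
time: 0.6
tool_pos: [0.3627, -0.5131, 0.2922]
tcp_rot: [3.14, -0.044, 0.001]
wrist_force: [-0.3, -0.2, -0.5]
width: 0.143
```

Call:
{"op": "move_arm", "data": {
  "deltas": [
    [[0,0,0],[0.35,0.5,0],1],
    [[0,0,0],[0.7,1,0],1]
  ]
}}

```text
time: 0.85
tool_pos: [0.431, -0.4138, 0.2897]
tcp_rot: [-3.14, 0.05, 0.002]
wrist_force: [1.3, -0.3, -0.5]
width: 0.0
```

Call:
{"op": "move_arm", "data": {
  "deltas": [
    [[0,0,0],[0.35,0.5,0],1],
    [[0,0,0],[0.7,1,0],1]
  ]
}}

```text
time: 1.1
tool_pos: [0.5017, -0.3132, 0.2899]
tcp_rot: [-3.141, 0.048, 0.002]
wrist_force: [0.4, -0.2, 0.9]
width: 0.003
```

Call:
{"op": "move_arm", "data": {
  "deltas": [
    [[0,0,0],[0.35,0.5,0],1],
    [[0,0,0],[0.7,1,0],1]
  ]
}}

```text
time: 1.35
tool_pos: [0.5719, -0.2133, 0.2899]
tcp_rot: [3.141, -0.047, -0.003]
wrist_force: [0.3, -0.5, -0.6]
width: -0.003
```

Call:
{"op": "move_arm", "data": {
  "deltas": [
    [[0,0,0],[0.35,0.5,0],1],
    [[0,0,0],[0.7,1,0],1],
    [[0,0,0],[0.7,1,0],1],
    [[0,0,0],[0.7,1,0],1]
  ]
}}

```text
time: 1.85
tool_pos: [0.6412, -0.1146, 0.2898]
tcp_rot: [3.141, -0.048, -0.004]
wrist_force: [0.1, -0.0, 0.8]
width: -0.001
```

Call:
{"op": "move_arm", "data": {
  "deltas": [
    [[0,0,0],[0.2,0.26,-0.2],1],
    [[0,0,0],[0.39,0.525,-0.5],1],
    [[0,0,0],[0.39,0.525,-0.7],1],
    [[0,0,0],[0.39,0.525,-0.7],1]
  ]
}}

```text
time: 2.35
tool_pos: [0.6783, -0.063, 0.2183]
tcp_rot: [3.141, -0.052, -0.009]
wrist_force: [0.1, 0.6, -0.0]
width: 0.001
```

```bash
python3 - <<'E'
from h import *
s=status.read_state();print(np.round(s['tool_pos'],4),np.round(s['q'],3))
im,d=read_camera('wrist');c=camera_info('wrist');P=pts('wrist',d);save('w1.png',im)
im2,d2=read_camera('side');save('s2.png',cv2.resize(im2[150:330,180:420],None,fx=3,fy=3))
hsv=cv2.cvtColor(im,cv2.COLOR_RGB2HSV)
g=(d>0)&(hsv[...,0]>45)&(hsv[...,0]<85)&(hsv[...,1]>40)&(abs(P[...,2]-.188)<.008)&(np.hypot(P[...,0]-.68,P[...,1]+.062)<.08)
p=P[g];print(len(p),cv2.minEnclosingCircle(p[:,:2].astype(np.float32)) if len(p) else 0,p[:,2].mean() if len(p) else 0)
E
python3 -c "
import cv2;a=cv2.imread('pics/w1.png');b=cv2.imread('pics/s2.png');import numpy as np
a=cv2.resize(a,(400,300));b=cv2.resize(b,(400,300));cv2.imwrite('pics/c1.png',np.hstack([a,b]))"
```

```text
[ 0.6783 -0.063   0.2183] [-1.290e-01  2.870e-01  1.599e+00 -1.000e-03  1.261e+00  1.476e+00]
13766 ((0.6814054250717163, -0.06282010674476624), 0.045904070138931274) 0.18917748062229797
```

View pics/c1.png

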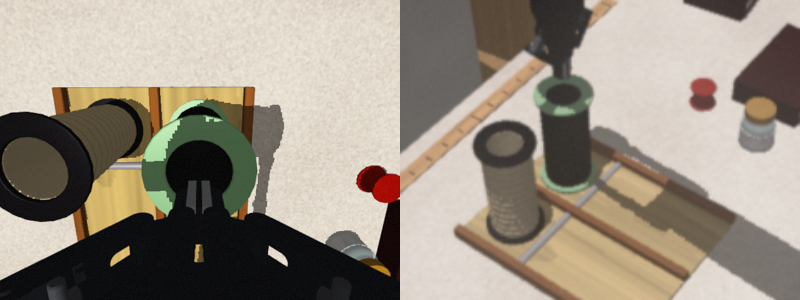

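The wrist view puts the mouth at (0.681, -0.0625), so the fingers are over it (tips at (200,185) in the left half). I'll go in 50 mm and work out the finger path against tilt.

```bash
cat > plan.py <<'E'
import numpy as np
u=np.array([-.9994,.0333]);A=np.array([.6812,-.0625])
def tip(th,phi,L,sp=48.,mode='rear',clr=1.):
    c,s=np.cos(th),np.sin(th);piv=np.array([sp,8.]);rho=np.array([-c,s]);ax=np.array([s,c])
    n=np.array([-np.cos(phi),np.sin(phi)]);f=np.array([-np.sin(phi),-np.cos(phi)])
    R=piv+73*rho+180*ax
    T=R-n*(11+clr)+f*L                     # back of finger on rear rim
    fc=(T-n*11-R)@(-rho)                   # depth of front corner across the 54 bore
    if mode=='front':                      # slide forward until front corner meets front wall
        T=T+np.array([(54-fc)/c,0])
    return T,54-fc,L+19*np.sin(th-phi)
if __name__=='__main__':
    for th in np.arange(0,1.601,.1):
        phi=np.clip((th-.7)/.8,0,1)*.3;L=50 if th<.8 else 47
        m='front' if th<.6 else 'rear'
        T,sl,e=tip(th,phi,L,mode=m)
        w=A+u*T[0]/1000
        print(f'{th:.1f} phi {phi:.2f} {m} s {T[0]:.1f} z {T[1]:.1f} slack {sl:.1f} edge {e:.0f} world {w.round(4)}')
E
python3 plan.py
```

```text
0.0 phi 0.00 front s 18.0 z 138.0 slack 31.0 edge 50 world [ 0.6632 -0.0619]
0.1 phi 0.00 front s 31.6 z 144.4 slack 26.1 edge 52 world [ 0.6496 -0.0614]
0.2 phi 0.00 front s 46.2 z 148.9 slack 21.5 edge 54 world [ 0.635 -0.061]
0.3 phi 0.00 front s 61.5 z 151.5 slack 17.3 edge 56 world [ 0.6197 -0.0605]
0.4 phi 0.00 front s 77.3 z 152.2 slack 13.3 edge 57 world [ 0.6039 -0.0599]
0.5 phi 0.00 front s 93.5 z 151.0 slack 9.8 edge 59 world [ 0.5878 -0.0594]
0.6 phi 0.00 rear s 101.4 z 147.8 slack 6.8 edge 61 world [ 0.5799 -0.0591]
0.7 phi 0.00 rear s 120.1 z 142.7 slack 4.2 edge 62 world [ 0.5611 -0.0585]
0.8 phi 0.04 rear s 136.5 z 138.4 slack 4.9 edge 60 world [ 0.5448 -0.058 ]
0.9 phi 0.08 rear s 152.1 z 129.3 slack 3.9 edge 61 world [ 0.5292 -0.0574]
1.0 phi 0.11 rear s 166.7 z 118.6 slack 3.0 edge 62 world [ 0.5146 -0.0569]
1.1 phi 0.15 rear s 180.1 z 106.4 slack 2.4 edge 62 world [ 0.5012 -0.0565]
1.2 phi 0.19 rear s 192.3 z 92.9 slack 2.0 edge 63 world [ 0.489  -0.0561]
1.3 phi 0.23 rear s 203.1 z 78.0 slack 1.7 edge 64 world [ 0.4782 -0.0557]
1.4 phi 0.26 rear s 212.4 z 62.0 slack 1.7 edge 64 world [ 0.469  -0.0554]
1.5 phi 0.30 rear s 220.0 z 45.1 slack 1.9 edge 65 world [ 0.4614 -0.0552]
1.6 phi 0.30 rear s 227.6 z 27.3 slack 2.6 edge 65 world [ 0.4537 -0.0549]
```

Call:
{"op": "move_arm", "data": {
  "deltas": [
    [[0,0,0],[0.03,0.005,-0.2],1],
    [[0,0,0],[0.03,0.005,-0.45],1],
    [[0,0,0],[0.03,0.005,-0.65],1],
    [[0,0,0],[0.03,0.005,-0.8],1],
    [[0,0,0],[0.03,0.005,-0.8],1]
  ]
}}

```text
time: 3.08
tool_pos: [0.6856, -0.0606, 0.1445]
tcp_rot: [-3.141, 0.051, -0.007]
wrist_force: [-3.2, 1.4, 9.8]
width: 0.003
```

The fingers met 10 N on the rim at about 44 mm depth (knuckles), so I'll raise to about 38 mm.

Call:
{"op": "move_arm", "data": {
  "deltas": [
    [[0,0,0],[0,0,0.06],1],
    [[0,0,0],[0,0,0.12],1],
    [[0,0,0],[0,0,0.12],1],
    [[0,0,0],[0,0,0.12],1]
  ]
}}

```text
time: 3.58
tool_pos: [0.6834, -0.0607, 0.1528]
tcp_rot: [-3.141, 0.051, 0.001]
wrist_force: [0.3, -0.4, 0.1]
width: 0.008
```

```bash
python3 - <<'E'
from h import *
s=status.read_state();print({k:np.round(s[k],4) for k in('tool_pos','tcp_rot','wrist_force','torque')})
im,d=read_camera('side');P=pts('side',d);hsv=cv2.cvtColor(im,cv2.COLOR_RGB2HSV)
save('s3.png',cv2.resize(im[150:330,200:440],None,fx=3,fy=3))
g=(d>0)&(hsv[...,0]>45)&(hsv[...,0]<85)&(hsv[...,1]>40)&(hsv[...,2]>90)&(abs(P[...,0]-.68)<.1)&(abs(P[...,1]+.06)<.1)
p=P[g&(abs(P[...,2]-.188)<.008)];print(len(p),p[:,2].max(),cv2.minEnclosingCircle(p[:,:2].astype(np.float32)))
E
```

```text
{'tool_pos': array([ 0.6834, -0.0607,  0.1528]), 'tcp_rot': array([-3.1411e+00,  5.0700e-02,  1.0000e-03]), 'wrist_force': array([ 0.2881, -0.436 ,  0.1071]), 'torque': array([ 0.0223,  0.026 , -0.024 ])}
163 0.1909485997330939 ((0.6762410402297974, -0.06297792494297028), 0.04566846042871475)
```

View pics/s3.png

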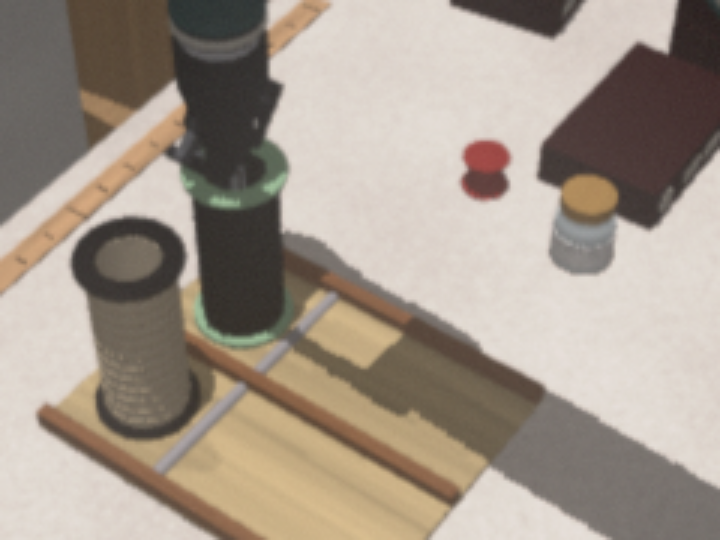

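The fingers are in the bore without contact; the mouth sits at (235,170) in this crop, with the knuckles just above the rim. I'll recompute the path with 35 mm depth.

```bash
python3 - <<'E'
from plan import *
for th in np.arange(0,1.601,.1):
    phi=np.clip((th-.8)/.7,0,1)*.3;L=36 if th<.7 else 34
    o=''
    for m in(('front','rear') if .3<th<.75 else ('front',) if th<.5 else ('rear',)):
        T,sl,e=tip(th,phi,L,mode=m);w=np.r_[A+u*T[0]/1000,T[1]/1000]
        o+=f' {m} s {T[0]:.0f} world {w.round(4)} from start {np.round((w-[.684,-.061,.153])*10,2)} |'
    print(f'{th:.1f} phi {phi:.2f} turn {phi/1.5708:.2f}',o)
E
```

```text
0.0 phi 0.00 turn 0.00  front s 18 world [ 0.6632 -0.0619  0.152 ] from start [-0.21 -0.01 -0.01] |
0.1 phi 0.00 turn 0.00  front s 33 world [ 0.6482 -0.0614  0.1584] from start [-0.36 -0.    0.05] |
0.2 phi 0.00 turn 0.00  front s 49 world [ 0.6322 -0.0609  0.1629] from start [-0.52  0.    0.1 ] |
0.3 phi 0.00 turn 0.00  front s 66 world [ 0.6154 -0.0603  0.1655] from start [-0.69  0.01  0.13] | rear s 43 world [ 0.6378 -0.0611  0.1655] from start [-0.46 -0.    0.13] |
0.4 phi 0.00 turn 0.00  front s 83 world [ 0.598  -0.0597  0.1662] from start [-0.86  0.01  0.13] | rear s 63 world [ 0.6184 -0.0604  0.1662] from start [-0.66  0.01  0.13] |
0.5 phi 0.00 turn 0.00  front s 101 world [ 0.5802 -0.0591  0.165 ] from start [-1.04  0.02  0.12] | rear s 82 world [ 0.599  -0.0598  0.165 ] from start [-0.85  0.01  0.12] |
0.6 phi 0.00 turn 0.00  front s 119 world [ 0.5621 -0.0585  0.1618] from start [-1.22  0.02  0.09] | rear s 101 world [ 0.5799 -0.0591  0.1618] from start [-1.04  0.02  0.09] |
0.7 phi 0.00 turn 0.00  front s 139 world [ 0.5422 -0.0579  0.1587] from start [-1.42  0.03  0.06
[... 279 characters left out ...]

1.0 phi 0.09 turn 0.05  rear s 169 world [ 0.5122 -0.0569  0.1318] from start [-1.72  0.04 -0.21] |
1.1 phi 0.13 turn 0.08  rear s 183 world [ 0.4985 -0.0564  0.1194] from start [-1.86  0.05 -0.34] |
1.2 phi 0.17 turn 0.11  rear s 195 world [ 0.486  -0.056   0.1057] from start [-1.98  0.05 -0.47] |
1.3 phi 0.21 turn 0.14  rear s 206 world [ 0.4749 -0.0556  0.0907] from start [-2.09  0.05 -0.62] |
1.4 phi 0.26 turn 0.16  rear s 216 world [ 0.4654 -0.0553  0.0746] from start [-2.19  0.06 -0.78] |
1.5 phi 0.30 turn 0.19  rear s 224 world [ 0.4575 -0.055   0.0575] from start [-2.26  0.06 -0.95] |
1.6 phi 0.30 turn 0.19  rear s 231 world [ 0.4499 -0.0548  0.0397] from start [-2.34  0.06 -1.13] |
```

Push to about θ = 0.3.

Call:
{"op": "move_arm", "data": {
  "deltas": [
    [[0,0,0],[-0.08,-0.01,0],1],
    [[0,0,0],[-0.15,-0.01,0],1],
    [[0,0,0],[-0.19,-0.01,0],1],
    [[0,0,0],[-0.22,-0.01,0],1],
    [[0,0,0],[-0.26,-0.01,0.02],1],
    [[0,0,0],[-0.31,-0.01,0.04],1],
    [[0,0,0],[-0.36,0,0.06],1],
    [[0,0,0],[-0.41,0,0.08],1],
    [[0,0,0],[-0.46,0,0.09],1],
    [[0,0,0],[-0.52,0,0.11],1],
    [[0,0,0],[-0.58,0,0.12],1],
    [[0,0,0],[-0.64,0,0.13],1],
    [[0,0,0],[-0.69,0.01,0.13],1],
    [[0,0,0],[-0.69,0.01,0.13],1]
  ]
}}

```text
time: 5.38
tool_pos: [0.6142, -0.0596, 0.1663]
tcp_rot: [-3.141, 0.051, 0.0]
wrist_force: [-0.8, 0.4, 0.8]
width: -0.002
```

```bash
cat > look.py <<'E'
from h import *
import sys
s=status.read_state();print(s['time'],{k:np.round(s[k],4) for k in('tool_pos','tcp_rot','wrist_force')})
im,d=read_camera('side');P=pts('side',d);hsv=cv2.cvtColor(im,cv2.COLOR_RGB2HSV)
save(sys.argv[1],cv2.resize(im[150:330,200:440],None,fx=3,fy=3))
u=np.array([-.9994,.0333]);A=np.array([.6812,-.0625])
g=(d>0)&(hsv[...,0]>45)&(hsv[...,0]<85)&(hsv[...,1]>40)&(hsv[...,2]>70)&(P[...,0]>.35)&(P[...,0]<.8)&(abs(P[...,1]+.06)<.09)&(P[...,2]>.005)
n,lab,st,_=cv2.connectedComponentsWithStats(g.astype(np.uint8))
for i in range(1,n):
    if st[i,4]>25:
        p=P[lab==i];sz=np.c_[(p[:,:2]-A)@u,p[:,2]]*1000
        w,v=np.linalg.eigh(np.cov((p-p.mean(0)).T));nn=v[:,0]*np.sign(v[2,0])
        print(st[i],'s %d..%d z %d..%d y %.3f..%.3f'%(*np.percentile(sz[:,0],[1,99]),*np.percentile(sz[:,1],[1,99]),p[:,1].min(),p[:,1].max()),'plane normal',nn.round(2))
E
python3 look.py s4.png
```

```text
5.375 {'tool_pos': array([ 0.6142, -0.0596,  0.1663]), 'tcp_rot': array([-3.1411e+00,  5.0700e-02,  4.0000e-04]), 'wrist_force': array([-0.761 ,  0.4391,  0.7686])}
[277 210  30  21 171] s 22..95 z 179..205 y -0.054..-0.002 plane normal [-0.29 -0.13  0.95]
[266 240  31  25 146] s -36..45 z 11..41 y -0.088..-0.016 plane normal [-0.31  0.03  0.95]
```

View pics/s4.png

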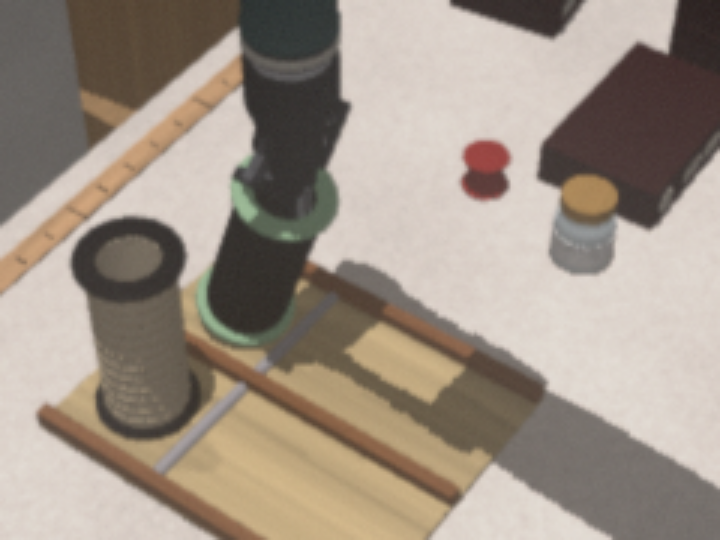

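The model holds: θ ≈ 0.3 (plane normal tilt), as predicted. Go on to the balance point.

Call:
{"op": "move_arm", "data": {
  "deltas": [
    [[0,0,0],[-0.05,0,0],1],
    [[0,0,0],[-0.11,0,0.01],1],
    [[0,0,0],[-0.17,0,0.01],1],
    [[0,0,0],[-0.22,0,0],1],
    [[0,0,0],[-0.27,0.01,0],1],
    [[0,0,0],[-0.31,0.01,0],1],
    [[0,0,0],[-0.34,0.01,0],1],
    [[0,0,0],[-0.37,0.01,-0.01],1],
    [[0,0,0],[-0.4,0.01,-0.01],1],
    [[0,0,0],[-0.42,0.01,-0.02],1],
    [[0,0,0],[-0.44,0.01,-0.02],1],
    [[0,0,0],[-0.44,0.01,-0.02],1],
    [[0,0,0],[-0.44,0.01,-0.02],1]
  ]
}}

```text
time: 7.05
tool_pos: [0.5707, -0.0587, 0.1643]
tcp_rot: [3.141, -0.051, 0.0]
wrist_force: [-0.2, 0.5, -0.7]
width: -0.004
```

```bash
python3 look.py s5.png
```

```text
7.05 {'tool_pos': array([ 0.5707, -0.0587,  0.1643]), 'tcp_rot': array([ 3.1412e+00, -5.0700e-02,  2.0000e-04]), 'wrist_force': array([-0.1905,  0.4809, -0.6763])}
[297 222  33  25 284] s 90..151 z 144..197 y -0.096..-0.010 plane normal [-0.58 -0.05  0.81]
[268 233  27  32 163] s -22..47 z 13..68 y -0.088..-0.013 plane normal [-0.61  0.02  0.8 ]
```

Call:
{"op": "move_arm", "data": {
  "deltas": [
    [[0,0,0],[-0.03,0,-0.01],1],
    [[0,0,0],[-0.06,0,-0.02],1],
    [[0,0,0],[-0.1,0,-0.04],1],
    [[0,0,0],[-0.14,0,-0.06],1],
    [[0,0,0],[-0.18,0.01,-0.08],1],
    [[0,0,0],[-0.22,0.01,-0.1],1],
    [[0,0,0],[-0.26,0.01,-0.12],1],
    [[0,0,0],[-0.28,0.01,-0.13],1],
    [[0,0,0],[-0.28,0.01,-0.13],1],
    [[0,0,0],[-0.28,0.01,-0.13],1]
  ]
}}

```text
time: 8.35
tool_pos: [0.5428, -0.0578, 0.1514]
tcp_rot: [3.141, -0.051, 0.001]
wrist_force: [-0.5, 0.6, 0.0]
width: 0.004
```

```bash
python3 look.py s6.png
```

```text
8.35 {'tool_pos': array([ 0.5428, -0.0578,  0.1514]), 'tcp_rot': array([ 3.1411e+00, -5.0800e-02,  5.0000e-04]), 'wrist_force': array([-0.5051,  0.6284,  0.0169])}
[307 227  30  29 287] s 118..172 z 132..188 y -0.096..-0.009 plane normal [-0.71  0.    0.7 ]
[270 232  17  33 148] s -12..39 z 22..78 y -0.091..-0.013 plane normal [-0.73  0.02  0.68]
```

View pics/s6.png

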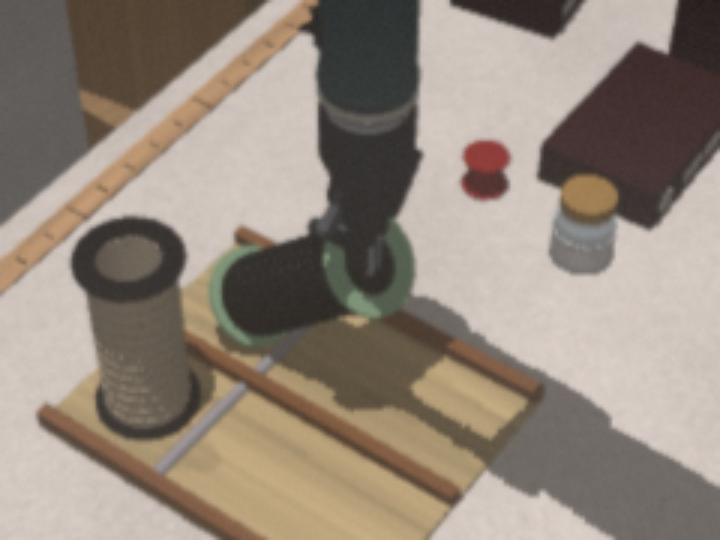

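θ = 0.80 with the rear rim held. Continue to 1.1, tilting the tool slightly.

Call:
{"op": "move_arm", "data": {
  "deltas": [
    [[0,0,0],[-0.04,0,-0.02],1],
    [[0,-0.01,0],[-0.08,0,-0.05],1],
    [[0,-0.02,0],[-0.12,0,-0.07],1],
    [[0,-0.03,0],[-0.16,0,-0.1],1],
    [[0,-0.035,0],[-0.2,0,-0.13],1],
    [[0,-0.04,0],[-0.24,0,-0.16],1],
    [[0,-0.05,0],[-0.28,0.01,-0.19],1],
    [[0,-0.055,0],[-0.31,0.01,-0.21],1],
    [[0,-0.06,0],[-0.34,0.01,-0.24],1],
    [[0,-0.07,0],[-0.37,0.01,-0.27],1],
    [[0,-0.075,0],[-0.4,0.01,-0.29],1],
    [[0,-0.08,0],[-0.44,0.01,-0.33],1],
    [[0,-0.08,0],[-0.44,0.01,-0.33],1],
    [[0,-0.08,0],[-0.44,0.01,-0.33],1]
  ]
}}

```text
time: 10.15
tool_pos: [0.4988, -0.0568, 0.1184]
tcp_rot: [-3.133, 0.051, -0.197]
wrist_force: [-0.9, -0.5, 0.2]
width: -0.003
```

```bash
python3 look.py s7.png
```

```text
10.15 {'tool_pos': array([ 0.4988, -0.0568,  0.1184]), 'tcp_rot': array([-3.1329,  0.0507, -0.1974]), 'wrist_force': array([-0.8857, -0.4854,  0.2046])}
[275 232  19  33 131] s 6..42 z 27..94 y -0.098..-0.013 plane normal [-0.9   0.02  0.44]
[324 247  23  25 200] s 169..203 z 89..158 y -0.094..0.003 plane normal [-0.91  0.01  0.41]
```

View pics/s7.png

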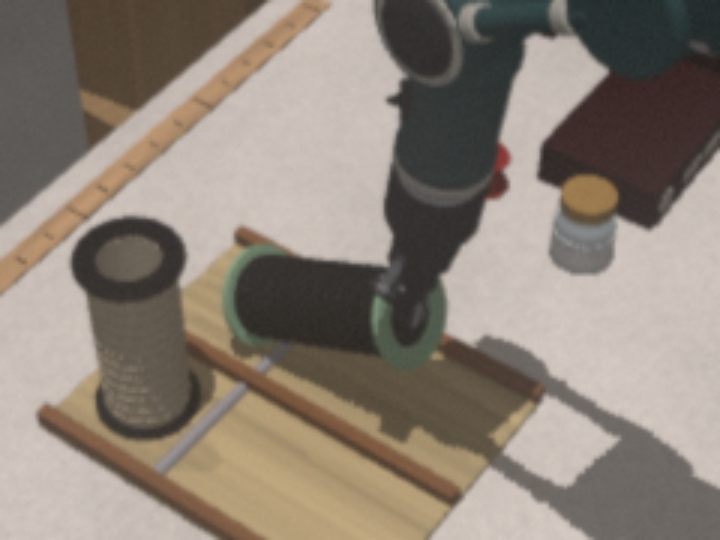

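θ ≈ 1.13, still held, with the foot against the bar. Continue to 1.4.

Call:
{"op": "move_arm", "data": {
  "deltas": [
    [[0,-0.01,0],[-0.03,0,-0.03],1],
    [[0,-0.02,0],[-0.06,0,-0.07],1],
    [[0,-0.03,0],[-0.09,0,-0.1],1],
    [[0,-0.035,0],[-0.12,0,-0.13],1],
    [[0,-0.04,0],[-0.15,0,-0.17],1],
    [[0,-0.045,0],[-0.17,0,-0.21],1],
    [[0,-0.05,0],[-0.2,0,-0.24],1],
    [[0,-0.055,0],[-0.23,0,-0.28],1],
    [[0,-0.06,0],[-0.25,0.01,-0.32],1],
    [[0,-0.065,0],[-0.28,0.01,-0.36],1],
    [[0,-0.07,0],[-0.3,0.01,-0.4],1],
    [[0,-0.08,0],[-0.33,0.01,-0.44],1],
    [[0,-0.08,0],[-0.33,0.01,-0.44],1],
    [[0,-0.08,0],[-0.33,0.01,-0.44],1]
  ]
}}

```text
time: 11.95
tool_pos: [0.4656, -0.0558, 0.0743]
tcp_rot: [-3.112, 0.05, -0.393]
wrist_force: [-2.7, 0.4, 0.8]
width: 0.001
```

```bash
python3 look.py s8.png
```

```text
11.95 {'tool_pos': array([ 0.4656, -0.0558,  0.0743]), 'tcp_rot': array([-3.1124,  0.0504, -0.393 ]), 'wrist_force': array([-2.7301,  0.4465,  0.7722])}
[279 233  15  30  76] s -27..42 z 12..104 y -0.133..-0.012 plane normal [0.92 0.31 0.23]
[334 269  15  20 124] s 201..217 z 38..108 y -0.067..-0.009 plane normal [-0.99 -0.04  0.13]
```

View pics/s8.png

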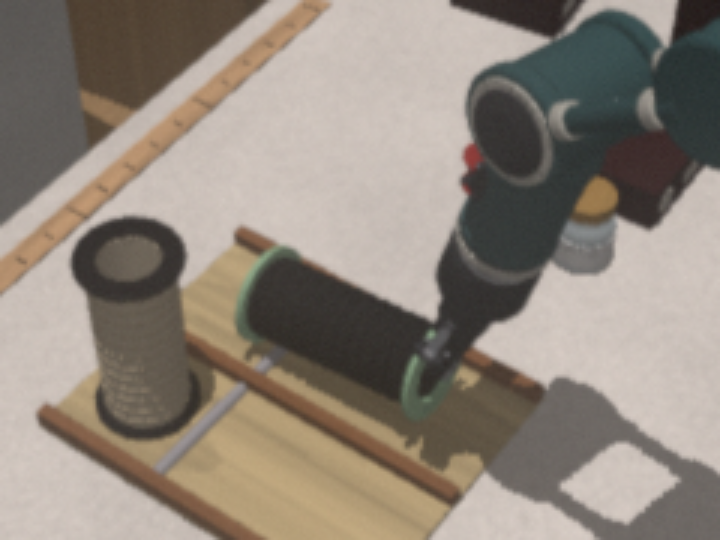

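θ ≈ 1.42, still held. Ease it down the last bit.

Call:
{"op": "move_arm", "data": {
  "deltas": [
    [[0,-0.005,0],[-0.01,0,-0.03],1],
    [[0,-0.01,0],[-0.03,0,-0.06],1],
    [[0,-0.015,0],[-0.04,0,-0.09],1],
    [[0,-0.02,0],[-0.05,0,-0.12],1],
    [[0,-0.025,0],[-0.06,0,-0.15],1],
    [[0,-0.03,0],[-0.08,0,-0.18],1],
    [[0,-0.03,0],[-0.09,0,-0.21],1],
    [[0,-0.03,0],[-0.1,0,-0.24],1],
    [[0,-0.03,0],[-0.11,0,-0.27],1],
    [[0,-0.03,0],[-0.13,0,-0.3],1],
    [[0,-0.03,0],[-0.14,0,-0.32],1],
    [[0,-0.03,0],[-0.14,0,-0.32],1],
    [[0,-0.03,0],[-0.14,0,-0.32],1]
  ]
}}

```text
time: 13.62
tool_pos: [0.4518, -0.0558, 0.0424]
tcp_rot: [-3.102, 0.05, -0.467]
wrist_force: [0.5, 0.1, 0.5]
width: -0.004
```

```bash
python3 look.py s9.png
```

```text
13.625 {'tool_pos': array([ 0.4518, -0.0558,  0.0424]), 'tcp_rot': array([-3.1015,  0.0501, -0.4667]), 'wrist_force': array([0.493 , 0.1125, 0.5287])}
[281 233  16  29  69] s 39..46 z 48..108 y -0.081..-0.012 plane normal [ 1.   -0.01  0.01]
[336 264  16  30 143] s 207..220 z 23..99 y -0.085..-0.010 plane normal [1.   0.03 0.01]
```

View pics/s9.png

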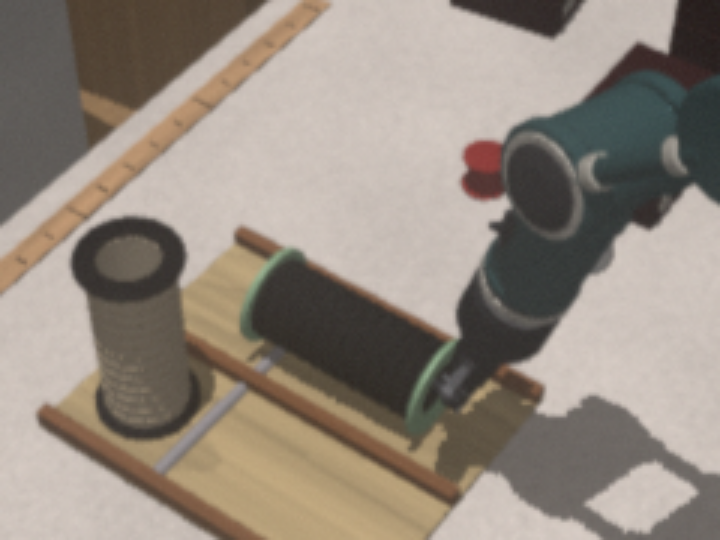

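The spool lies flat (flange normals along the lane, tops at about 100 mm), with almost no contact force. Withdraw towards the robot, then up.

Call:
{"op": "move_arm", "data": {
  "deltas": [
    [[0,0,0],[-0.1,0,0],1],
    [[0,0,0],[-0.2,0,0],1],
    [[0,0,0],[-0.3,0,0.05],1],
    [[0,0,0],[-0.35,0,0.2],1],
    [[0,0,0],[-0.35,0,0.5],1],
    [[0,0,0],[-0.35,0,0.8],1],
    [[0,0,0],[-0.35,0,1],1],
    [[0,0,0],[-0.35,0,1],1]
  ]
}}

```text
time: 14.68
tool_pos: [0.4178, -0.0562, 0.1447]
tcp_rot: [-3.102, 0.05, -0.474]
wrist_force: [0.4, -0.7, 0.1]
width: -0.002
```

Call:
{"op": "move_arm", "data": {
  "deltas": [
    [[0,0,0],[0,-0.3,0.4],1],
    [[0,0,0],[0,-0.6,0.8],1],
    [[0,0,0],[0,-0.9,1],1],
    [[0,0,0],[0,-0.9,1],1],
    [[0,0,0],[0,-0.9,1],1],
    [[0,0,0],[0,-0.9,1],1]
  ]
}}

```text
time: 15.42
tool_pos: [0.4156, -0.1444, 0.2401]
tcp_rot: [-3.1, 0.049, -0.461]
wrist_force: [0.7, 0.1, -0.5]
width: -0.004
```

```bash
python3 look.py s10.png; python3 - <<'E'
from h import *
u=np.array([-.9994,.0333]);bar=np.array([.6253,-.0632])
im,d=read_camera('top');P=pts('top',d);hsv=cv2.cvtColor(im,cv2.COLOR_RGB2HSV);save('top2.png',im)
im0=np.load('top1.npz')['im']
b=(P[...,0]>.4)&(P[...,0]<.75)&(P[...,1]<-.005)&(P[...,1]>-.125)&(P[...,2]>.045)
p=P[b];r=cv2.minAreaRect(p[:,:2].astype(np.float32));print('spool rect',np.round(r[0],4),np.round(r[1],4),r[2],'z99',np.percentile(p[:,2],99))
s=(p[:,:2]-bar)@u;print('from bar: foot..mouth',np.percentile(s,[.5,99.5]))
t=(P[...,2]>.178)&(P[...,2]<.2)&(abs(P[...,0]-.69)<.08)&(abs(P[...,1]-.067)<.08)
print('cream',cv2.minEnclosingCircle(P[t][:,:2].astype(np.float32)))
x=np.hstack([im0[80:400,90:490],im[80:400,90:490]]);save('cmp.png',x)
E
```

```text
15.425 {'tool_pos': array([ 0.4156, -0.1444,  0.2401]), 'tcp_rot': array([-3.1003,  0.0489, -0.4613]), 'wrist_force': array([ 0.6512,  0.14  , -0.4573])}
[281 233  16  28  72] s 23..47 z 43..107 y -0.128..-0.012 plane normal [0.93 0.2  0.31]
[336 264  17  27 102] s 209..220 z 48..101 y -0.078..-0.009 plane normal [ 1.   -0.01  0.04]
spool rect [ 0.5216 -0.0593] [0.2542 0.1087] 5.482071399688721 z99 1.3632303692467678
from bar: foot..mouth [-0.01739399  0.22266491]
cream ((0.6887218356132507, 0.06775141507387161), 0.04623105004429817)
```

View pics/cmp.png

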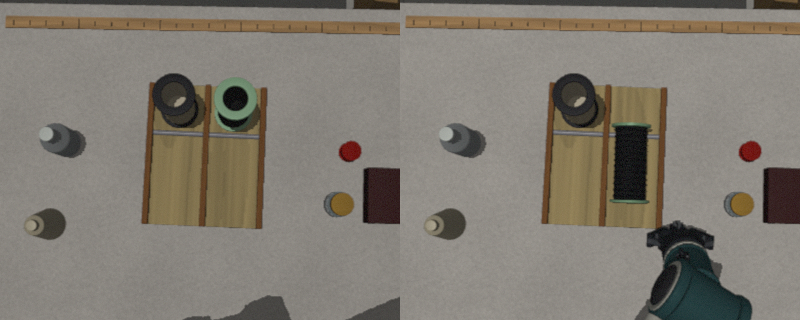

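The spool lies straight along its lane with its foot about 17 mm behind the bar line. Nothing else has moved and the arm is clear.

```bash
python3 -c "
from workcell import order;print(order.finish_job())"
```

```text
the job is handed in; nothing more can be done
None
```

The black spool is lying on its side along its lane, and I handed the job in at about 15.5 s of the 64 s; no verdict is reported. I pushed it over with the shut fingers inside the bore, then held back the rear rim all the way down.

**Last checks on the black spool:**
- It lies flat: the flange tops are at about 100 mm and its axis looks parallel to the lane.
- Its foot is about 17 mm behind the bar line (tray x about -67 mm), and its mouth is at about +113 mm.
- I took no separate speed reading, but the flange positions agreed within a few mm before and after I withdrew the fingers.

**Last checks on everything else:**
- The cream spool is standing within 1 mm of where it was.
- The flask, cone, jar, reel and the visible part of the carton look unmoved in the before and after top views. I compared these by eye and did not measure them.
- The arm is clear, with no force beyond sensor noise.

**What failed or disagreed:**
- My first insertion, aimed 50 mm deep, met about 10 N when the knuckles touched the rim at about 44 mm. I backed off to 35 mm and the spool had not visibly moved.
- The final rectangle fit from the top camera included arm pixels and gave a wrong size and a wrong height, so I did not use it. I relied on the flange depth points and the picture instead.
- The last side-view plane fit of the foot flange was noisy (normal 0.93, 0.20, 0.31), while the mouth flange fit and the earlier foot fit both showed it lying flat.

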